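# Unstack the casting flasks onto their sprue bases

### The arm

A 6-joint arm with a two-finger parallel gripper is mounted at the origin on the work surface; the furniture and walls round the work are solid. World frame = base frame: x ahead of the robot, y to its left, z up, the work surface at z = 0. Lengths are in m, angles in rad, forces in N, time in s.
With the tool pointing down it reaches from about 0.325 to 0.775 m from the base axis. Payload 5.5 kg.
Tool frame: the origin (TCP) lies between the finger pads; the fingertips stand 8 mm ahead of it and the grasp point (between the pads) lies 11 mm behind it (tcp_to_tips is the distance from the TCP to the fingertips, in m); z points along the fingers, y is the line along which they close (so a half turn about z gives the same grasp; the last joint's range is limited). The gripper opens to 88 mm and grips with 3 to 60 N. Pads are 20 mm wide; open, the fingers measure 115 mm over their backs; the gripper's body (75 mm by 178 mm) begins 61 mm behind the grasp point.
Start: joints at [1.22, 0.091, 1.231, -0, 1.82, -0.057], TCP at [0.174, 0.574, 0.193] pointing down, gripper open.
Joint ranges: [-2.87, 2.87], [-0.86, 2.18], [0.17, 2.46], [-1.51, 4.65], [0.06, 2.69], [-2.65, 2.65]. Speed limits (rad/s): [2.57, 2.57, 3.01, 3.14, 3.14, 3.14].

### API

Orientations are given as a unit quaternion [w, x, y, z].
In Python, from bench import * gives the robot as it stands. Calls block until the motion is done:
- move_to(position, orientation): joint-space move of the TCP to a pose.
- move_l(position, speed=0.15, orientation=None): straight line of the TCP; orientation=None keeps the orientation; speed is the mean speed in m/s.
- movej(angles): joint-space move.
- gripper_open() and close(): open the fingers fully, or close them until they stop; the grip force is fixed at half the most.
- hold(seconds).
- inverse_kinematics(position, orientation): joint angles nearest the present ones, or None.
- state(): the state.
- get_image(name): name is "side" or "top"; returns a dict with "frame" (480x640x3 uint8, blue, green, red), "depth" (480x640 float32, m along the optical axis (not along the pixel's ray), 0 where there is no reading), "camera_matrix" (3x3 intrinsics, pixels), "view" (4x4, takes a point from world to camera coordinates). Camera axes: x right, y up, looking along -z (the intrinsics and any distortion apply to the point x, -y, -z); pixel columns grow to the right and rows downward; lengths in m; the calibration is good to about 2 mm. A picture is of the moment at which its call begins.
A pose or a line that the arm cannot do raises IKError and nothing moves.
- job_done(): hands the job in; it is judged then, once.
The state is a dict: "time": time; "joint_pos": joint angles; "dq": joint speeds; "joint_torque": joint torques, N m; "ee_pos": TCP position; "ee_rot": TCP orientation; "ft_force": force on the tool from outside, world axes, zero at the start; "moment": the same for the moment, N m; "finger_gap": finger opening in m; "finger_force": force on a finger pad.
Only numpy, scipy, OpenCV 4.12 (cv2) and the standard library are available. Lean on these libraries where they do the work, as an engineer would, in place of code of your own. Each camera call takes 0.05 s, during which the arm holds its last target. There are 200 camera calls.

### The job

The wax trees are ready for investing. Take the stack of steel flasks apart and lower each flask over the wax tree on the rubber sprue base of its own size, until its flange lies flat on the floor of the base's cup. Do not drop a flask onto its base, leave the bases standing where they are, and do not disturb the two jars.

Things in the scene. Friction and masses are not known exactly. Their poses are not given: they have to be found in the camera images.
- flask_1: the smallest casting flask: open tube of perforated steel, 35 mm outside diameter, wall 2.5 mm, 46 mm high over all, with a flange 55 mm across and 4 mm thick round its bottom end. Origin: centre of its underside; z up through its open top. Grip round the tube, above the flange. It starts standing on the rim of flask_2, top of the stack.
- flask_2: the second smallest casting flask: open tube of perforated steel, 46 mm outside diameter, wall 2.5 mm, 52 mm high over all, with a flange 66 mm across and 4 mm thick round its bottom end. Origin: centre of its underside; z up through its open top. Grip round the tube, above the flange. It starts standing on the rim of flask_3.
- flask_3: the second largest casting flask: open tube of perforated steel, 57 mm outside diameter, wall 2.5 mm, 58 mm high over all, with a flange 77 mm across and 4 mm thick round its bottom end. Origin: centre of its underside; z up through its open top. Grip round the tube, above the flange. It starts standing on the rim of flask_4.
- flask_4: the largest casting flask: open tube of perforated steel, 68 mm outside diameter, wall 2.5 mm, 64 mm high over all, with a flange 88 mm across and 4 mm thick round its bottom end. Origin: centre of its underside; z up through its open top. Grip round the tube, above the flange. It starts as the bottom of the stack, on the bench.
- base_1: the smallest sprue base, for flask_1: loose dark rubber dish 74 mm across, 16 mm high. Its cup is 60 mm across, floor 6 mm above the bench, wall upright to 9 mm, then flaring out 4 mm to the rim. A green wax tree fixed in its middle keeps within 14 mm diameter, tip 40 mm above the bench. Origin: centre of its underside; z up along the tree.
- base_2: the second smallest sprue base, for flask_2: loose dark rubber dish 85 mm across, 16 mm high. Its cup is 71 mm across, floor 6 mm above the bench, wall upright to 9 mm, then flaring out 4 mm to the rim. A green wax tree fixed in its middle keeps within 25 mm diameter, tip 46 mm above the bench. Origin: centre of its underside; z up along the tree.
- base_3: the second largest sprue base, for flask_3: loose dark rubber dish 96 mm across, 16 mm high. Its cup is 82 mm across, floor 6 mm above the bench, wall upright to 9 mm, then flaring out 4 mm to the rim. A green wax tree fixed in its middle keeps within 36 mm diameter, tip 52 mm above the bench. Origin: centre of its underside; z up along the tree.
- base_4: the largest sprue base, for flask_4: loose dark rubber dish 107 mm across, 16 mm high. Its cup is 93 mm across, floor 6 mm above the bench, wall upright to 9 mm, then flaring out 4 mm to the rim. A green wax tree fixed in its middle keeps within 47 mm diameter, tip 58 mm above the bench. Origin: centre of its underside; z up along the tree.
- jar_white: bystander: a loose glass jar with a white screw lid, 64 mm across and 74 mm high, standing; origin at the centre of its underside
- jar_black: bystander: a loose glass jar with a black screw lid, 60 mm across and 68 mm high, standing; origin at the centre of its underside
There are look-alikes about, which are no part of the job. What is shaped like the flask_2 but blue or orange is not meant.

How it is judged:
By the outcome, as a careful person would: the job done as asked, in the order asked, and still so for the second after the job is handed in, with the robot touching nothing.
It also fails if it takes over 93 s, if anything falls off the work surface, if the arm or the gripper's body presses on something with over 40 N, if the wrist force passes 120 N, or if a joint passes its speed limit or range.

## Working session

There is one attempt and no reset: what is moved stays moved. The work goes in short steps, each a Python script; the robot and the scene stay as the last script left them, time stands still between calls to the robot, and variables do not carry over. Pictures are saved under pics/ and viewed, at most 14 in all, crops included, and the job is handed in when it is done.

```bash
ls; mkdir -p pics
python3 - <<'E'
from bench import *
import cv2,numpy as np
for n in("top","side"):
    d=get_image(n); cv2.imwrite(f"pics/{n}0.png",d["frame"]); np.savez(f"{n}0.npz",**d)
    print(n,d["camera_matrix"],d["view"].round(3), [k for k in d])
print(state())
E
```

```text
pics
top [[482.75029836   0.         321.1839492 ]
 [  0.         482.75029836 236.2635736 ]
 [  0.           0.           1.        ]] [[-0.051 -0.999 -0.003  0.078]
 [ 0.976 -0.051  0.213 -0.556]
 [-0.213  0.008  0.977 -1.26 ]
 [ 0.     0.     0.     1.   ]] ['frame', 'depth', 'camera_matrix', 'view']
side [[581.0729491    0.         316.68992666]
 [  0.         581.0729491  245.58853079]
 [  0.           0.           1.        ]] [[ 0.922 -0.386 -0.02  -0.458]
 [ 0.267  0.599  0.755 -0.29 ]
 [-0.28  -0.702  0.655 -1.421]
 [ 0.     0.     0.     1.   ]] ['frame', 'depth', 'camera_matrix', 'view']
{'time': 0.1, 'joint_pos': array([ 1.22027576e+00,  9.17944587e-02,  1.23176936e+00, -9.25402776e-06,
        1.81976621e+00, -5.66572601e-02]), 'dq': array([ 0.00116575, -0.00272066, -0.00059664, -0.00084634,  0.00155882,
        0.00114545]), 'joint_torque': array([ 2.13095416e-03, -4.47860634e+01, -4.07566881e+01,  6.98383176e-02,
        2.85368145e-02, -1.22869628e-04]), 'ee_pos': array([0.17366552, 0.57399481, 0.19161126]), 'ee_rot': array([-1.71242929e-04,  1.46404610e-01,  9.89224411e-01, -8.51652070e-04]), 'ft_force': array([ 0.45131111, -0.71424384,  0.01211106]), 'moment': array([ 0.02670004,  0.01979051, -0.0063586 ]), 'finger_force': 0.0, 'finger_gap': 0.08753870881878728}
```

View pics/top0.png

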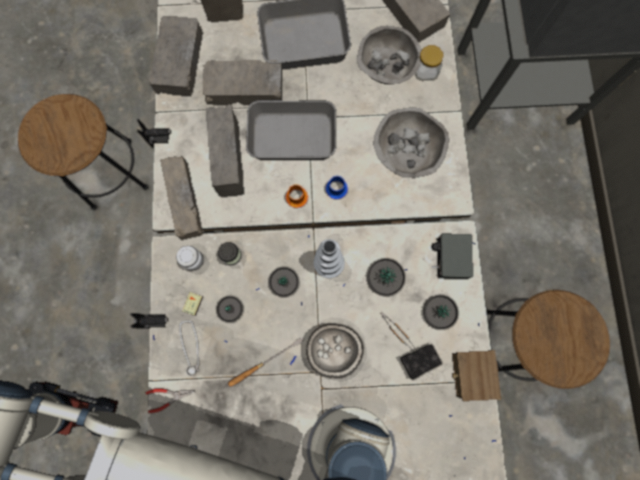

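View pics/side0.png

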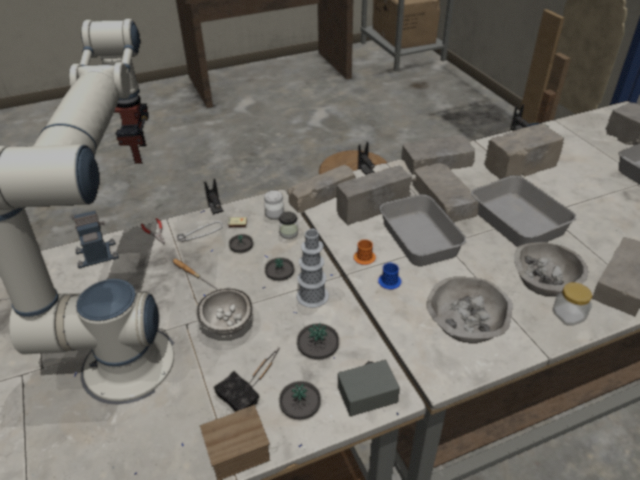

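```bash
cat > h.py <<'E'
import numpy as np,cv2
from scipy.optimize import least_squares
def cloud(d):
    K,V,z=d["camera_matrix"],d["view"],d["depth"].astype(float)
    v,u=np.mgrid[:z.shape[0],:z.shape[1]]
    c=np.stack([(u-K[0,2])*z/K[0,0],-(v-K[1,2])*z/K[1,1],-z],-1)
    w=(c-V[:3,3])@V[:3,:3]; w[z==0]=np.nan
    return w
def proj(d,p):
    c=np.asarray(p)@d["view"][:3,:3].T+d["view"][:3,3]; K=d["camera_matrix"]
    return np.stack([K[0,0]*c[...,0]/-c[...,2]+K[0,2],K[1,1]*c[...,1]/c[...,2]+K[1,2]],-1)
def ray(d,u,v,z):
    K,V=d["camera_matrix"],d["view"]; R=V[:3,:3]
    r=R.T@np.array([(u-K[0,2])/K[0,0],-(v-K[1,2])/K[1,1],-1]); o=-R.T@V[:3,3]
    return o+r*(z-o[2])/r[2]
def fit(p,R,x0):
    f=least_squares(lambda c:np.hypot(*(p[:,:2]-c).T)-R,x0,loss="soft_l1",f_scale=.002)
    return f.x,np.sqrt(np.mean(f.fun**2))
E
python3 - <<'E'
from h import *
T,S=[dict(np.load(f"{n}0.npz")) for n in("top","side")]
for n,u,v,z in[("b1",230,309,.016),("b2",284,281,.016),("b4",386,277,.016),("b3",440,312,.016),("jw",188,255,.074),("jb",229,250,.068),("stacktop",329,246,.22)]:
    g=ray(T,u,v,z)
    print(n,g.round(3),proj(S,g).round())
    for m,d in(("T",T),("S",S)):
        w=cloud(d).reshape(-1,3); r=np.hypot(*(w[:,:2]-g[:2]).T); q=w[r<.07]
        if n[0]=="b":
            R=[0,.037,.0425,.048,.0535][int(n[1])]; 
            h=w[(r<R+.012)&(w[:,2]>.012)&(w[:,2]<.02)]
            c=h[:,:2].mean(0); h=h[np.hypot(*(h[:,:2]-c).T)>R*.7]
            print(m,len(h),*fit(h,R-.0015,c),"bench z",np.nanmedian(w[(r>R+.01)&(r<R+.03),2]))
        elif n[0]=="j":
            h=q[q[:,2]>.062]; print(m,len(h),(h.min(0)+h.max(0))/2,h.max(0)[2])
        else:
            for lo,hi,R in[(.182,.216,.0175),(.175,.177,.0275),(.13,.166,.023),(.069,.115,.0285),(.007,.058,.034)]:
                h=q[(q[:,2]>lo)&(q[:,2]<hi)]; print(m,lo,len(h),*fit(h,R,g[:2]) if len(h)>5 else 0)
E
```

```text
b1 [0.378 0.309 0.016] [240. 243.]
T 126 [0.37951362 0.31104974] 0.002179991357903834 bench z -0.0008651177786858286
S 122 [0.38031172 0.31142077] 0.0030889663781656263 bench z 0.00282642831421901
b2 [0.448 0.158 0.016] [279. 268.]
T 128 [0.4468513  0.15971034] 0.0021419855770810313 bench z -0.0008481262733467281
S 158 [0.44767306 0.15959563] 0.0030501877732799433 bench z 0.0029016317721027394
b4 [ 0.444 -0.125  0.016] [317. 340.]
T 182 [ 0.44508963 -0.1257947 ] 0.002384900528652394 bench z -0.0008888189058020618
S 247 [ 0.445617   -0.12602253] 0.003384622655291335 bench z 0.0010064905076653235
b3 [ 0.341 -0.264  0.016] [298. 397.]
T 170 [ 0.34124561 -0.26754059] 0.0023405005018195747 bench z -0.0008243021255533676
S 305 [ 0.34182433 -0.26800446] 0.003226754342434293 bench z 0.002036821933550943
jw [0.524 0.409 0.074] [274. 197.]
T 402 [0.54264362 0.41199042 0.0710819 ] 0.0799974643912426
S 236 [0.54228173 0.41140319 0.07378805] 0.08535188955770283
jb [0.533 0.3   0.068] [289. 218.]
T 297 [0.52956409 0.30448275 0.06850157] 0.07495459089899378
S 189 [0.53068804 0.30474228 0.07038694] 0.07853772977190282
stacktop [0.5   0.033 0.22 ] [311. 234.]
T 0.182 80 [0.49799247 0.03290121] 0.0017500865380685887
T 0.175 60 [0.50378901 0.03123246] 0.004818424512652892
T 0.13 52 [0.49527981 0.03341583] 0.0014630620200300674
T 0.069 73 [0.49408976 0.03415673] 0.0032181524423335263
T 0.007 52 [0.49392343 0.02850934] 0.002930727967780201
S 0.182 220 [0.49950177 0.03282054] 0.0032350506779533837
S 0.175 8 [0.4982168 0.0376884] 0.0032659884429872403
S 0.13 217 [0.49712018 0.0346613 ] 0.003139060171117784
S 0.069 370 [0.49620276 0.03337297] 0.004061632964774939
S 0.007 432 [0.49600351 0.03176659] 0.006698659937045728
```

Run:
```python
import cv2,numpy as np
t=cv2.imread("pics/top0.png")[220:340,160:480]; s=cv2.imread("pics/side0.png")[180:425,220:360]
cv2.imwrite("pics/tz.png",cv2.resize(t,None,fx=2.5,fy=2.5,interpolation=cv2.INTER_CUBIC))
```

```text
(no output)
```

View pics/tz.png

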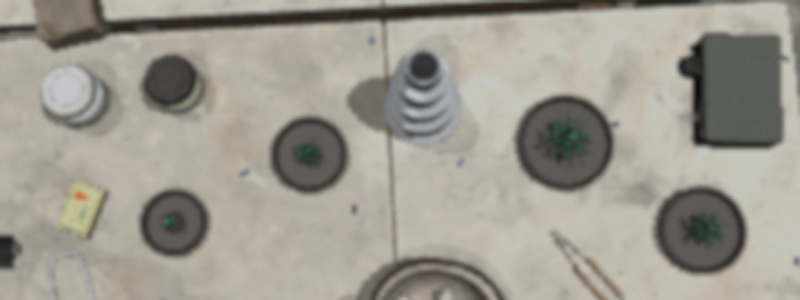

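The bases run left to right as 1 (230,309), 2 (284,281), 4 (386,277) and 3 (440,312). The stack top is at (330,246), and the jars are at (188,257) and (229,253). The depth fits from the two cameras agree to about 1 mm, so I'll refine the bases by silhouette and check obstacle heights.

Run:
```python
from h import *
T,S=[dict(np.load(f"{n}0.npz")) for n in("top","side")]
B={1:(.3799,.3112),2:(.4473,.1596),3:(.3415,-.2678),4:(.4453,-.1259)}
a=np.linspace(0,2*np.pi,100)
for k,c in B.items():
    R=[0,.037,.0425,.048,.0535][k]
    for m,d in(("T",T),("S",S)):
        g=cv2.GaussianBlur(cv2.resize(cv2.cvtColor(d["frame"],cv2.COLOR_BGR2GRAY),None,fx=8,fy=8,interpolation=cv2.INTER_CUBIC),(9,9),0).astype(float)
        def hull(c):
            p=[proj(d,np.stack([c[0]+R*np.cos(a),c[1]+R*np.sin(a),0*a+z],-1)) for z in(0,.016)]
            return cv2.convexHull(((np.vstack(p)+.5)*8-.5).astype(np.float32))
        h=hull(c); M=np.zeros(g.shape,np.uint8); cv2.fillPoly(M,[h.astype(int)],1)
        big=cv2.dilate(M,np.ones((61,61))); bg=np.median(g[(big-M)>0]); dk=np.median(g[M>0])
        bw=((g<(bg+dk)/2)&(big>0)).astype(np.uint8)
        ct=max(cv2.findContours(bw,cv2.RETR_EXTERNAL,cv2.CHAIN_APPROX_NONE)[0],key=cv2.contourArea)
        cc=lambda q:np.array([cv2.moments(q)[s] for s in("m10","m01")])/cv2.moments(q)["m00"]
        f=least_squares(lambda x:cc(hull(x))-cc(ct),c,diff_step=1e-3)
        print(k,m,f.x.round(4),"area ratio",round(cv2.contourArea(ct)/cv2.contourArea(h),3))
w=cloud(T).reshape(-1,3)
for n,x,y in[("boxes",.49,-.31),("bowl",.27,.03),("wood",.2,-.36)]:
    q=w[np.hypot(w[:,0]-x,w[:,1]-y)<.06]; print(n,np.nanpercentile(q[:,2],98))
q=w[(w[:,2]>.03)&(np.hypot(w[:,0]-B[3][0],w[:,1]-B[3][1])<.16)&(np.hypot(w[:,0]-B[3][0],w[:,1]-B[3][1])>.06)];print(q.min(0),q.max(0))
```

```text
1 T [0.3799 0.3119] area ratio 1.001
1 S [0.381  0.3154] area ratio 0.924
2 T [0.4472 0.1608] area ratio 1.023
2 S [0.4488 0.1631] area ratio 0.947
3 T [ 0.3423 -0.2654] area ratio 1.016
3 S [ 0.3428 -0.266 ] area ratio 0.964
4 T [ 0.4459 -0.1243] area ratio 1.003
4 S [ 0.4468 -0.1239] area ratio 0.955
boxes 0.06852455774968079
bowl 0.055594899625739526
wood 0.07849271451723566
[ 0.18253187 -0.38025974  0.0300095 ] [ 0.50126118 -0.13417894  0.08244969]
```

Run:
```python
from h import *
T,S=[dict(np.load(f"{n}0.npz")) for n in("top","side")]
B={1:(.3799,.3112),2:(.4473,.1596),3:(.3415,-.2678),4:(.4453,-.1259)}
a=np.linspace(0,2*np.pi,100); rows=[]
for d in(T,S):
  row=[]
  for k,c in B.items():
    R=[0,.037,.0425,.048,.0535][k]; o=proj(d,[*c,.008]).astype(int)-25
    im=cv2.resize(d["frame"][o[1]:o[1]+50,o[0]:o[0]+50],None,fx=4,fy=4,interpolation=cv2.INTER_CUBIC)
    for r,z,col in((R,.016,(0,0,255)),(R-.007,.009,(0,255,255))):
        p=proj(d,np.stack([c[0]+r*np.cos(a),c[1]+r*np.sin(a),0*a+z],-1)); 
        cv2.polylines(im,[(((p-o+.5)*4-.5)*16).astype(int)],True,col,1,cv2.LINE_AA,4)
    row.append(im)
  rows.append(np.hstack(row))
cv2.imwrite("pics/ov.png",np.vstack(rows))
```

```text
(no output)
```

View pics/ov.png

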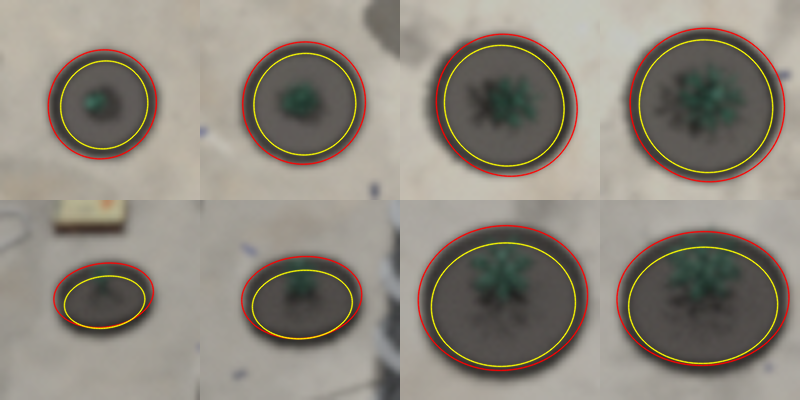

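Panels show bases 1, 2, 3 and 4, top camera above and side camera below. The depth-fit circles sit within about 1 px of the rims, and bases 3 and 4 show a slight dark shadow to the left. I'll average the two estimates and start with flask_1. I'll grip it twice at 90° so it is centred mechanically, then check the camera bias on it.

```bash
cat > m.py <<'E'
from bench import *
from h import *
B={1:(.3800,.3115),2:(.4474,.1600),3:(.3420,-.2668),4:(.4456,-.1253)}
Z={1:.174,2:.122,3:.064,4:0.}   # undersides in the stack
H={1:.046,2:.052,3:.058,4:.064}; RT={1:.0175,2:.023,3:.0285,4:.034}
UP=.022                          # TCP above flask underside
def q(th): a=(th+np.pi/2)/2; return [0,np.cos(a),np.sin(a),0]
def pick(k,xy,lift):
    th=np.arctan2(xy[1],xy[0]); z=Z[k]+UP
    move_to([*xy,z+.07],q(th-np.pi/2)); move_l([*xy,z],.15); close(); g1=state()["finger_gap"]; gripper_open()
    move_to([*xy,z],q(th)); close(); s=state()
    print("gaps",g1,s["finger_gap"],s["finger_force"],s["time"])
    move_l([*xy,z+lift],.15); s=state(); print("lifted",s["finger_gap"],s["ft_force"].round(2),s["time"])
def see(k,names=("top","side")):
    e=state()["ee_pos"]; out=[]
    for n in names:
        w=cloud(get_image(n)).reshape(-1,3); zf=e[2]-UP
        h=w[(np.hypot(*(w[:,:2]-e[:2]).T)<RT[k]+.006)&(w[:,2]>zf+.006)&(w[:,2]<zf+.013)]
        if len(h)>10: c,r=fit(h,RT[k],e[:2]); print(n,len(h),"cam-tcp mm",((c-e[:2])*1e3).round(1),"rms",round(r*1e3,1))
E
python3 - <<'E'
from m import *
pick(1,(.4985,.0329),.08)
B1=B[1]; move_to([*B1,.11+UP],q(np.arctan2(B1[1],B1[0]))); s=state(); print(s["ee_pos"],s["time"],s["joint_pos"].round(2)); see(1)
for n in("top","side"):
    d=get_image(n); np.savez(f"{n}1.npz",**d); o=proj(d,[*B1,.08]).astype(int); cv2.imwrite(f"pics/{n}1.png",cv2.resize(d["frame"][o[1]-60:o[1]+60,max(o[0]-60,0):o[0]+60],None,fx=4,fy=4,interpolation=cv2.INTER_CUBIC))
cv2.imwrite("pics/a1.png",np.hstack([cv2.resize(cv2.imread(f"pics/{n}1.png"),(400,400)) for n in("top","side")]))
E
```

```text
gaps 0.00032022025914344425 0.00047154110885868825 0.0 8.4417
lifted 0.0005535409407300044 [-0.89  1.04 -0.19] 9.125
[0.38071286 0.31100039 0.13248602] 10.3917 [ 0.62 -0.21  1.62 -0.    1.72 -0.07]
```

View pics/a1.png

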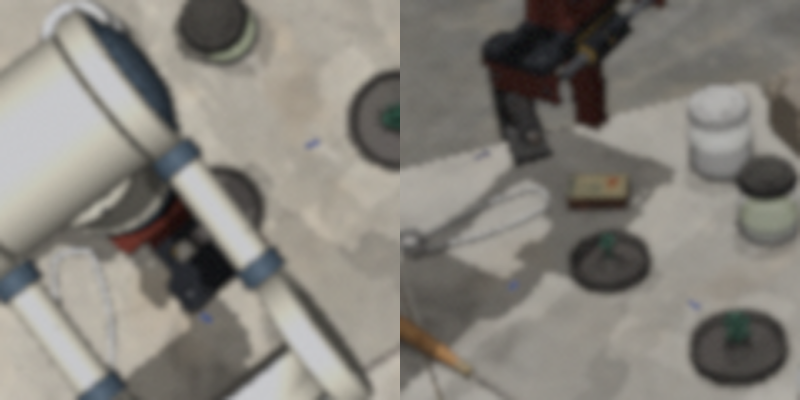

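Run:
```python
from m import *
s=state(); print(s["ee_pos"],s["finger_gap"],s["time"])
d=dict(np.load("side1.npz")); print(proj(d,[s["ee_pos"],[.4985,.0329,.22]]))
cv2.imwrite("pics/s2.png",cv2.resize(d["frame"][90:390,100:500],None,fx=2,fy=2,interpolation=cv2.INTER_CUBIC))
```

```text
[0.3809021  0.31093441 0.1326115 ] 0.0003635774750392581 10.5917
[[236.47841165 211.15932231]
 [310.68415137 233.82485368]]
```

View pics/s2.png

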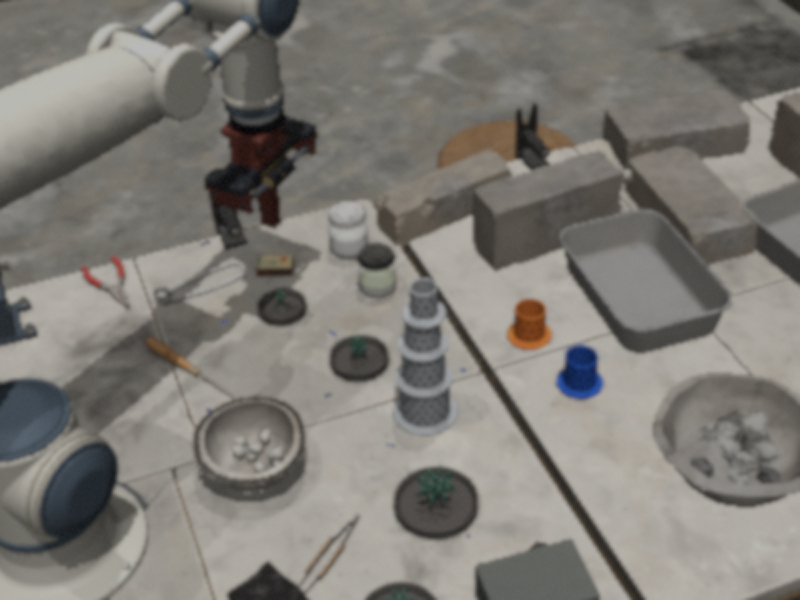

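Run:
```python
from m import *
s=state(); e=s["ee_pos"]; out=[]
for n in("side","top"):
    d=dict(np.load(n+"1.npz")); f=d["frame"].copy(); o=proj(d,e).astype(int)
    im=cv2.resize(f[o[1]-50:o[1]+50,o[0]-50:o[0]+50],(400,400),interpolation=cv2.INTER_CUBIC)
    R=s["ee_rot"]; th=np.arctan2(e[1],e[0])
    for p,c in((e,(0,0,255)),(e+[0,0,.1],(0,255,0)),(e+.044*np.array([np.cos(th),np.sin(th),0]),(255,0,0))):
        pp=((proj(d,p)-o+50)*4).astype(int); cv2.circle(im,tuple(int(v) for v in pp),3,c,-1)
    out.append(im)
    w=cloud(d); u=proj(d,e).round().astype(int)
    q=w[o[1]-12:o[1]+3:3,o[0]-24:o[0]+12:6]; print(n,(q-e).round(3).tolist() if n=="side" else "")
print(s["ee_rot"],th,q_ if 0 else "")
cv2.imwrite("pics/s3.png",np.hstack(out))
```

```text
side [[[-0.03, 0.2, -0.082], [-0.012, 0.194, -0.084], [0.228, 1.36, -0.94], [-0.012, 0.006, 0.043], [0.0, -0.014, 0.052], [0.071, 0.223, -0.129]], [[-0.034, 0.188, -0.085], [-0.017, 0.178, -0.083], [0.216, 1.312, -0.925], [0.032, 0.229, -0.133], [-0.0, -0.012, 0.041], [0.068, 0.213, -0.133]], [[-0.029, 0.225, -0.124], [-0.02, 0.167, -0.086], [0.006, 0.206, -0.122], [0.026, 0.211, -0.131], [0.043, 0.195, -0.125], [0.063, 0.197, -0.133]], [[-0.034, 0.204, -0.12], [-0.021, 0.171, -0.101], [0.004, 0.203, -0.131], [0.02, 0.186, -0.124], [0.039, 0.184, -0.129], [0.058, 0.179, -0.131]], [[-0.038, 0.189, -0.12], [-0.021, 0.18, -0.119], [-0.001, 0.185, -0.129], [0.017, 0.177, -0.129], [0.034, 0.166, -0.127], [0.052, 0.16, -0.128]]]
top 
[3.22379003e-04 4.28673347e-01 9.03459407e-01 3.95606202e-04] 0.6846075838827148
```

View pics/s3.png

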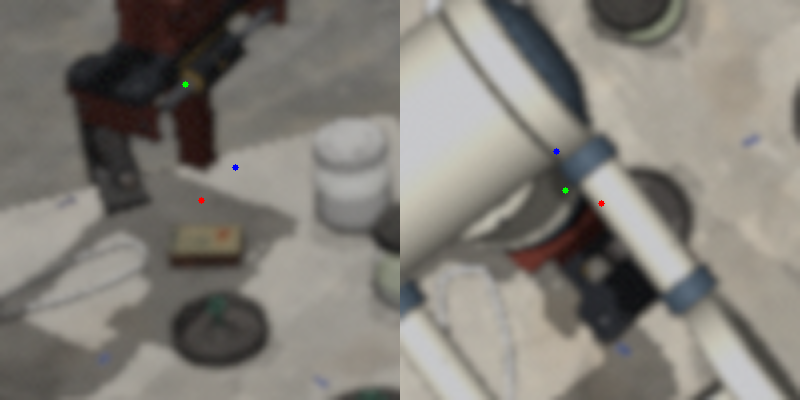

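The black piece near the finger is a bench clamp, and the stack is untouched. The real fingertips look about 40 mm higher than the reported TCP implies, so I'll measure that offset.

Run:
```python
from m import *
def tip(d,e,lab):
    w=cloud(d); p=w.reshape(-1,3); r=np.hypot(*(p[:,:2]-e[:2]).T)
    h=p[(r<.065)&(p[:,2]>e[2]-.03)]
    print(lab,"tcp",e.round(3),"n",len(h),"min dz mm",(np.sort(h[:,2])[:12]-e[2]).round(3))
    for lo in np.arange(-.02,.1,.02):
        g=h[(h[:,2]-e[2]>lo)&(h[:,2]-e[2]<lo+.02)]
        if len(g): print("  ",round(lo,2),len(g),(np.median(g[:,:2],0)-e[:2]).round(3),g[:,:2].min(0)-e[:2],g[:,:2].max(0)-e[:2])
tip(dict(np.load("side0.npz")),np.array([.1737,.574,.1916]),"start open")
s=state();tip(dict(np.load("side1.npz")),s["ee_pos"],"closed")
gripper_open(); s=state(); d=get_image("side"); tip(d,s["ee_pos"],"opened"); print(s["time"],s["finger_gap"])
```

```text
start open tcp [0.174 0.574 0.192] n 2912 min dz mm [0.032 0.033 0.034 0.034 0.035 0.035 0.035 0.035 0.035 0.036 0.036 0.037]
   0.02 27 [-0.003 -0.039] [-0.02503114 -0.05689568] [0.02457552 0.05336746]
   0.04 68 [-0.01  -0.047] [-0.02578054 -0.05981753] [0.02592648 0.05010209]
   0.06 57 [-0.013 -0.051] [-0.02575019 -0.06215311] [0.02609889 0.05222008]
   0.08 49 [-0.014 -0.054] [-0.02657988 -0.06135214] [0.02624174 0.04431091]
closed tcp [0.381 0.311 0.133] n 3839 min dz mm [0.029 0.031 0.034 0.034 0.034 0.035 0.035 0.036 0.037 0.037 0.037 0.037]
   0.02 19 [ 0.003 -0.006] [-0.01262516 -0.01113461] [0.01290152 0.00680476]
   0.04 60 [-0.002 -0.007] [-0.01432423 -0.01619496] [0.01551779 0.00557684]
   0.06 58 [-0.001 -0.007] [-0.0157878 -0.0182637] [0.01619107 0.00190673]
   0.08 50 [-0.002 -0.01 ] [-0.01653366 -0.01912523] [ 0.0135331 -0.0005357]
opened tcp [0.38  0.311 0.132] n 3909 min dz mm [0.031 0.033 0.033 0.033 0.033 0.033 0.033 0.034 0.036 0.036 0.036 0.036]
   0.02 27 [0.029 0.023] [-0.04712975 -0.04231438] [0.04724824 0.0359579 ]
   0.04 91 [-0.028 -0.021] [-0.04802422 -0.04453755] [0.04848948 0.04036254]
   0.06 93 [0.029 0.02 ] [-0.04876517 -0.04476624] [0.04842843 0.04406187]
   0.08 76 [0.034 0.021] [-0.04871613 -0.04344372] [0.05103355 0.03856472]
11.9667 0.08749860357389373
```

In both the start and current pictures the fingertips are about 32 mm above the reported TCP, not 8 mm ahead of it. I'll use the measured offset. Release heights then follow from the grasp height.

```bash
sed -i 's/^UP=.*/UP=-.016  # TCP relative to flask underside (tips seen ~32 mm above the TCP)/' m.py
python3 - <<'E'
from m import *
pick(1,(.4985,.0329),.06)
b=B[1]; move_to([*b,.10+UP],q(np.arctan2(b[1],b[0]))); s=state(); print(s["ee_pos"],s["time"],s["ft_force"].round(2)); see(1)
d=get_image("side"); np.savez("side2.npz",**d); o=proj(d,[*b,.08]).astype(int)
cv2.imwrite("pics/s4.png",np.hstack([cv2.resize(d["frame"][o[1]-50:o[1]+50,o[0]-50:o[0]+50],(400,400),interpolation=cv2.INTER_CUBIC),cv2.resize(d["frame"][200:320,250:370],(400,400),interpolation=cv2.INTER_CUBIC)]))
E
```

```text
gaps 0.03465341074375905 0.03443933555122804 29.999688228126615 18.1167
lifted 0.034249055663713314 [-0.07 -0.38 -1.95] 18.6667
[0.38074934 0.3109785  0.08443002] 19.9167 [ 0.37 -0.14 -1.27]
side 37 cam-tcp mm [ 0.3 -1.7] rms 3.4
```

View pics/s4.png

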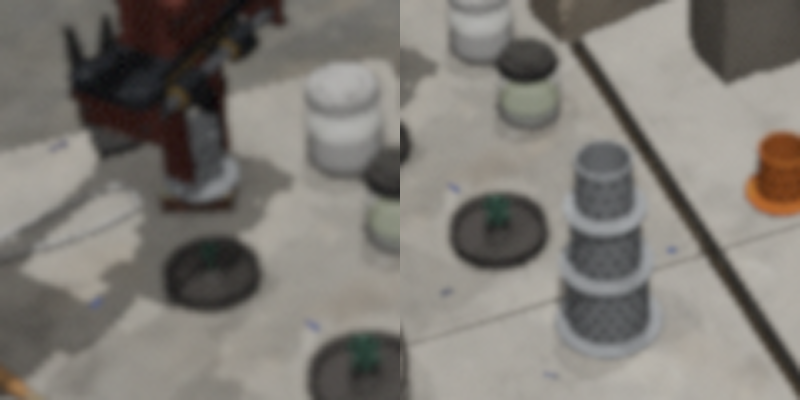

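Flask_1 is held upright (left panel, around (205,160)) and the stack of three still stands (right panel). Next I'll lower it in small steps, watching the wrist force.

```bash
cat >> m.py <<'E'
def place(k,b):
    b=np.array(b); move_l([*b,.017+UP],.12); hold(.15); f0=state()["ft_force"]
    for zf in (.012,.0095,.008,.007,.0062,.0056,.005):
        move_l([*b,zf+UP],.04); s=state(); f=s["ft_force"]-f0
        print(zf,(s["ee_pos"]*1e3).round(1),f.round(2),round(s["time"],1))
        if np.hypot(*f[:2])>1.5 and zf>.0065: b=b+f[:2]/np.hypot(*f[:2])*.0007
        if f[2]>3: break
    if zf>.0072: print("EARLY CONTACT"); return False
    return True
def release(k):
    gripper_open(); e=state()["ee_pos"]; move_l([e[0],e[1],.10],.25)
def retreat(k,lift=None): pass
E
python3 - <<'E'
from m import *
print((state()["ee_pos"]*1e3).round(1)); print(place(1,B[1]))
E
```

```text
[381.  310.9  84.7]
0.012 [379.8 311.4  -4.3] [0.28 0.57 0.65] 21.3
0.0095 [379.9 311.4  -6.8] [-0.66 -0.4   0.11] 21.6
0.008 [379.9 311.5  -8.1] [-0.11 -0.09  0.48] 21.8
0.007 [380.  311.5  -9.1] [-1.34  0.19  0.38] 22.1
0.0062 [380.  311.5  -9.9] [-0.04 -0.59 -0.48] 22.3
0.0056 [380.1 311.6 -10.1] [-1.36 -0.42  2.33] 22.6
0.005 [380.1 311.6 -10.1] [-2.47 -1.94  6.76] 22.8
True
```

Floor contact came at exactly 6 mm, with no side force. Releasing it and moving on to flask_2.

Run:
```python
from m import *
release(1); pick(2,(.4963,.034),.06)
b=B[2]; move_to([*b,.09+UP],q(np.arctan2(b[1],b[0]))); s=state(); print(s["finger_gap"],s["time"]); print(place(2,b))
d=get_image("side"); np.savez("side3.npz",**d)
cv2.imwrite("pics/s5.png",cv2.resize(d["frame"][170:350,200:380],(600,600),interpolation=cv2.INTER_CUBIC))
```

```text
gaps 0.04525823634365752 0.04651612509102417 29.99830987304449 30.0583
lifted 0.04618778156112492 [-0.32  0.74 -1.6 ] 30.6083
0.046268590023978706 31.3
0.012 [447.2 160.   -4.3] [-0.79  0.2   1.25] 32.5
0.0095 [447.2 160.   -6.7] [-0.57  0.28 -0.75] 32.7
0.008 [447.3 160.   -8.1] [-1.12  0.66  1.1 ] 33.0
0.007 [447.3 160.   -9.1] [-0.9  -0.37  0.8 ] 33.2
0.0062 [447.4 160.   -9.9] [-0.72  0.33  1.1 ] 33.5
0.0056 [447.5 160.  -10.1] [-2.16  0.41  3.  ] 33.7
True
```

View pics/s5.png

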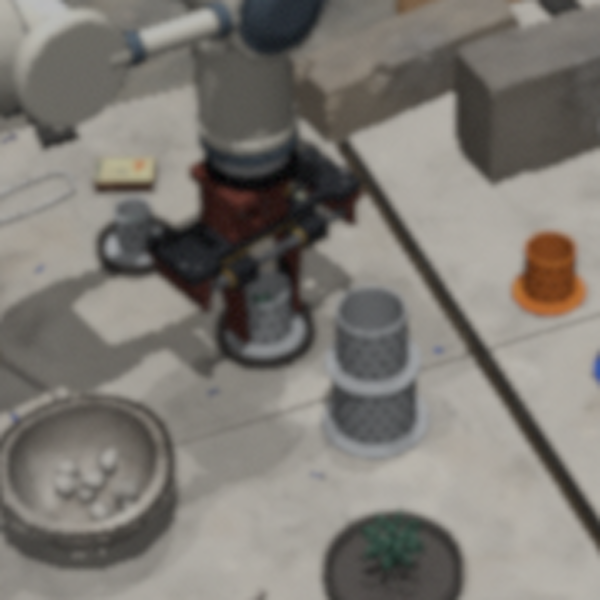

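Flask_2 is seated at around (265,320), flask_1 stands in its base at (130,235), and the remaining pair stands at (375,370). On to flask_3.

Run:
```python
from m import *
release(2); pick(3,(.4955,.0335),.06)
b=B[3]; move_to([*b,.09+UP],q(np.arctan2(b[1],b[0]))); s=state(); print(s["finger_gap"],s["time"]); print(place(3,b))
d=get_image("side"); np.savez("side4.npz",**d)
```

```text
gaps 0.05725992762894227 0.05639932410460634 29.99975739978254 40.425
lifted 0.05663260850960278 [-0.21 -0.14 -3.77] 40.975
0.05656609751959886 42.2583
0.012 [ 341.8 -266.7   -4.3] [ 0.29 -0.04  0.65] 43.4
0.0095 [ 341.9 -266.7   -6.7] [-0.23  0.68  0.29] 43.7
0.008 [ 341.9 -266.8   -8.1] [ 0.22 -0.16 -0.21] 43.9
0.007 [ 342.  -266.8   -9.1] [ 0.8   0.65 -0.16] 44.2
0.0062 [ 342.  -266.8   -9.9] [0.27 0.1  0.42] 44.4
0.0056 [ 342.  -266.9  -10. ] [-0.36  1.4   3.53] 44.7
True
```

Run:
```python
from m import *
release(3); pick(4,(.495,.0315),.095)
b=B[4]; move_to([*b,.09+UP],q(np.arctan2(b[1],b[0]))); s=state(); print(s["finger_gap"],s["time"]); print(place(4,b))
release(4); move_to([.30,.15,.25],q(.46)); print(state()["time"])
for n in("top","side"): d=get_image(n); np.savez(n+"5.npz",**d); cv2.imwrite(f"pics/{n}5.png",cv2.resize(d["frame"][*( (slice(210,350),slice(160,480)) if n=="top" else (slice(170,430),slice(200,400)))],None,fx=2.2,fy=2.2,interpolation=cv2.INTER_CUBIC))
```

```text
gaps 0.0688229624208906 0.06772994295314118 29.999786275438964 50.8417
lifted 0.0674625237101954 [ 0.16 -0.39 -2.99] 51.625
0.0674457613479843 52.325
0.012 [ 445.4 -125.3   -4.3] [-0.7  -0.37  1.39] 53.5
0.0095 [ 445.4 -125.3   -6.7] [-0.01 -1.44  0.08] 53.8
0.008 [ 445.5 -125.3   -8.1] [-0.79 -0.67  1.4 ] 54.0
0.007 [ 445.5 -125.3   -9.1] [-0.93 -1.67  0.45] 54.3
0.0062 [ 445.2 -125.9   -9.9] [-1.93 -1.68  0.94] 54.5
0.0056 [ 445.3 -126.   -10. ] [-1.61 -0.74  4.69] 54.8
True
57.1833
```

View pics/top5.png

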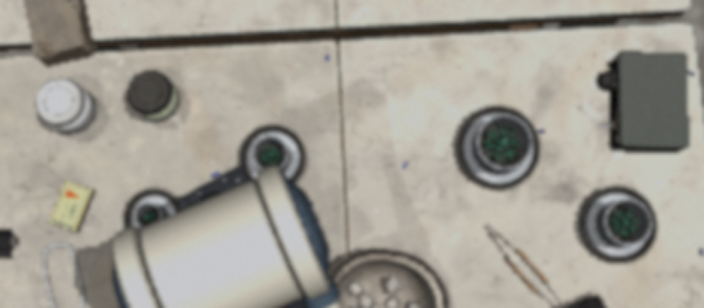

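View pics/side5.png

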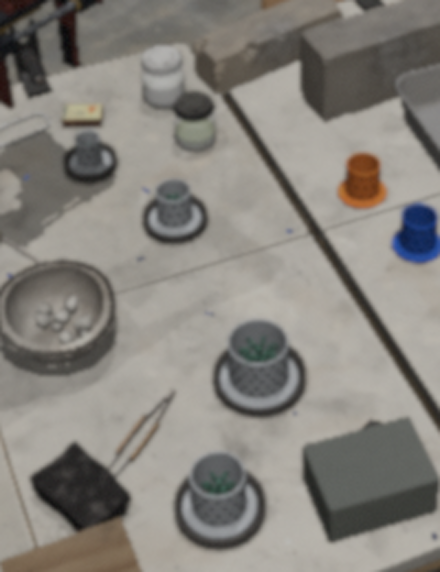

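All four flasks sit flat in the cups of their own bases. The jars and bases are where they started, and the arm is clear.

```bash
python3 -c "
from bench import *
print(job_done(), state()['time'])"
```

```text
the job is handed in; nothing more can be done
the job is handed in; nothing more can be done
```

I unstacked all four flasks and lowered each onto its matching sprue base until it touched the cup floor; the jars and bases look undisturbed, and I handed the job in at about 57 s.

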